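Snap a lens retainer home in a camera head with the hand pusher

TASK

Fit the lens retainer that matches the camera head: take the smaller of the two retainers, set it level, glass up, on the clips at the mouth of the recess and let go of it. Then take the hand pusher from its wooden rest and press the retainer straight down with the pusher's foot, not with the gripper, until it snaps fully home under the clips. Stand the pusher upright in its rest again, and leave the larger retainer where it lies.

Things in the scene. Friction and masses are not known exactly. Their poses are not given: they have to be found in the camera images.
- retainer_mid (a point): Lens retainer to fit, the smaller of two alike: flat aluminium disc 40 mm in diameter, 7 mm thick, with a knurled collar 32 mm in diameter on it, from 7 to 16 mm above the underside, glass window in its top. 16 mm high, about 40 g. Point on its axis 8 mm above its underside (half-way up); z points to the glass side. Lies glass up on the bench; grip it across the collar.
- large_retainer_mid (a point): The larger retainer, which does not fit and stays where it lies: same shape, disc 54 mm and collar 46 mm in diameter, 16 mm high. Point on its axis 8 mm above its underside. Which of the two retainers lies nearer the robot changes.
- camera_seat (a point): Centre of the recess floor in the camera head, 24 mm above the bench; z points up out of the recess. A retainer pressed fully home has its underside on this floor: retainer_mid 8 mm, its collar's top 16 mm above this point, its disc held under the clips.
- camera_head: Grey round camera housing fixed to the bench, lens side up; origin under its centre, 24 mm straight below camera_seat. Foot flange 84 mm, barrel 64 mm in diameter, barrel rim 40 mm above the bench; a short cable socket sticks out along its x, to 50 mm from the axis.
- camera_mouth (a point): Centre of the mouth, 18 mm above camera_seat, level with the tops of four black sprung clips 90 degrees apart. Their lead-ins narrow from 45 mm across here to 36 mm across 9 mm lower. A retainer laid on them centres itself and rests unpressed with its underside about 7 mm below this point; pressing it in takes up to 12 N over the first 5 mm, less on the next 6 mm, and the clips snap over its disc.
- pusher_mid (a point): Hand pusher, upright in its rest: 90 mm tall, about 130 g; white foot 36 mm in diameter, 14 mm high; neck; steel guard disc 34 mm in diameter 30 to 36 mm above the underside; round steel handle 20 mm in diameter from 36 to 90 mm. Point on its axis 45 mm above the underside; z to the handle. Grip the handle from above, fingertips just over the guard disc, which takes the push.
- pusher_foot (a point): Centre of the underside of the pusher's foot.
- rest_floor (a point): Centre of the pusher rest's inner floor, 3 mm above the bench: a round wooden coaster 64 mm in diameter, fixed to the bench, with a rim 5 mm above this floor and 50 mm inside diameter.
- retainer: The lens retainer to fit, as a whole (see retainer_mid); origin at the centre of its underside.
- pusher: The pusher as a whole (see pusher_mid); origin at the centre of its underside.
Mind the look-alikes: they are no part of the job. Of the things shaped like the part that bears rest_floor, the wooden one is meant.

How it is judged:
By the outcome, as a careful person would: the job done as asked, in the order asked, and still so for the second after the job is handed in, with the robot touching nothing.
It also fails if it takes over 54 s, if anything falls off the work surface, if the arm or the gripper's body presses on something with over 40 N, if the wrist force passes 120 N, or if a joint passes its speed limit or range.

ROBOT

A 7-joint arm with a two-finger parallel gripper is mounted at the origin on a cart in front of the work surface, level with it; the furniture and walls round the work are solid. World frame = base frame: x ahead of the robot, y to its left, z up, the work surface at z = 0. Lengths are in m, angles in rad, forces in N, time in s.
With the tool pointing down it reaches from about 0.35 to 0.9 m from the base axis. Payload 8.1 kg.
Tool frame: the origin (TCP) lies at the very end of the fingers, on their centre line; the grasp point (between the pads) lies 19 mm behind it; z points along the fingers, y is the line along which they close (so a half turn about z gives the same grasp; the last joint's range is limited). The gripper opens to 92 mm and grips with 3 to 60 N. Pads are 19 mm wide; open, the fingers measure 130 mm over their backs; the gripper's body (75 mm by 190 mm) begins 47 mm behind the grasp point.
Start: joints at [-1.445, 0.434, 0.025, 1.573, -0.012, 1.134, -0.075], TCP at [0.142, 0.609, 0.227] pointing down, gripper open.
Joint ranges: [-2.62, 2.62], [-0.44, 2.09], [-1.27, 1.32], [0.08, 2.57], [-1.32, 4.46], [0.12, 2], [-2.74, 2.74]. Speed limits (rad/s): [2.22, 2.22, 3.01, 3.01, 3.14, 3.14, 3.14].

INTERFACE

Orientations are given as a rotation vector (axis times angle).
In Python, from cell import readout, cams, job gives the robot as it stands.
- The arm moves only by the tool drive_tool, never from a script. Its argument "commands" is a list of rows, each a list of 3 entries, a list of its own where there are three numbers: the turn, a rotation vector about the tool's x, y, z in rad, then the shift along the tool's x, y, z in cm, then the gripper's target within -1 to 1 (fully open at 1, half-way at 0, shut at -1). A call has 1 to 20 rows; each row is the pose to reach, as a shift and turn from the pose commanded when the call began, along the tool's axes at that moment; what a row does not reach only later rows make up. A row lasts 1/12 s, in which the tool goes at most 41.7 mm and 7.16 degrees, less where a joint would pass 70% of its speed; a pose out of reach is approached as far as the arm can. A call with a gripper value outside its range is refused whole. The fingers move at their own pace and stop on an object; "newtons" is the grip in N (left out, the last holds). Time passes only in rows, so rows that repeat a pose let the fingers close. It gives the time, the measured TCP pose, the force, the opening and the grip force at its end, in the units of the state.
- readout.observe(): the state, without advancing time (a new reading comes with each control period).
- cams.get_image(name): name is "scene" or "top"; returns the picture (400x640x3 uint8, blue, green, red); there is no depth.
- cams.camera_info(name): a dict with "camera_matrix" (3x3 intrinsics, pixels), "R" (3x3) and "t" (3): a world point X has camera coordinates R X + t. Camera axes: x right, y down, z forward; pixel columns grow to the right and rows downward; lengths in m; the calibration is good to about 2 mm. A picture is of the moment at which its call begins. camera_info takes no time and is no camera call.
- job.sign_off(): hands the job in; it is judged then, once.
The state is a dict: "clock": time; "joints": joint angles; "dq": joint speeds; "joint_efforts": joint torques, N m; "position": TCP position; "ee_rot": TCP orientation; "force": force on the tool from outside, world axes, zero at the start; "ft_torque": the same for the moment, N m; "width": opening from 0.0 (shut) to 1.0 (fully open); "gripper_force": force on a finger pad.
Only numpy, scipy, OpenCV 4.12 (cv2) and the standard library are available. Lean on these libraries where they do the work, as an engineer would, in place of code of your own. Each camera call takes 0.05 s, during which the arm holds its last target. There are 200 camera calls.

## Working session

There is one attempt and no reset: what is moved stays moved. The work goes in short steps, Python scripts to look and compute and a tool call to move; the robot and the scene stay as the last step left them, time stands still between calls to the robot, and variables do not carry over. Pictures are saved under pics/ and viewed, at most 10 in all, crops included, and the job is handed in when it is done.

Besides the shell and the picture viewer there is one more tool, called after "Call:" by a JSON object that holds its "fn" and its "kwargs", one argument or row to a line. drive_tool: Moves the arm, as the interface text tells. Its arguments: {"type":"object","properties":{"commands":{"type":"array"},"newtons":{"type":"number"}},"required":["commands"]}

```bash
ls; mkdir -p pics; python3 - <<'E'
from cell import readout,cams,job
import cv2,numpy as np
for n in("scene","top"):
    im=cams.get_image(n); cv2.imwrite(f"pics/{n}0.png",im)
    c=cams.camera_info(n); print(n,c)
print(readout.observe())
E
```

```text
pics
scene {'camera_matrix': array([[407.03807367,   0.        , 318.82856894],
       [  0.        , 407.03807367, 200.24167812],
       [  0.        ,   0.        ,   1.        ]]), 'R': array([[ 0.91598451, -0.4012121 , -0.00110487],
       [-0.26405922, -0.60078069, -0.7545431 ],
       [ 0.30206804,  0.69144155, -0.65624956]]), 't': array([-0.44974611,  0.18618189,  0.84889259])}
top {'camera_matrix': array([[478.68868038,   0.        , 317.88343866],
       [  0.        , 478.68868038, 202.31800084],
       [  0.        ,   0.        ,   1.        ]]), 'R': array([[-0.06278305, -0.99802354, -0.00270343],
       [-0.97433911,  0.06187934, -0.21641222],
       [ 0.21615178, -0.01095296, -0.97629834]]), 't': array([0.013991  , 0.50999073, 1.10534204])}
{'clock': 0.1, 'joints': array([-1.44459083,  0.43515155,  0.02501017,  1.57401454, -0.01158744,
        1.13398192, -0.0750961 ]), 'dq': array([-6.34612310e-04, -1.54466640e-03, -5.25926805e-04, -3.04195802e-03,
       -8.84572255e-04,  4.37375291e-06, -1.11393147e-03]), 'joint_efforts': array([ 3.34878074e-03, -6.69128251e+01,  9.88239795e-01, -3.15147614e+01,
       -6.04293589e-02,  3.74916766e-02,  4.78325740e-05]), 'position': array([0.14173194, 0.6082487 , 0.2260217 ]), 'ee_rot': array([-3.58768444e-01, -3.12103312e+00,  2.21579668e-03]), 'force': array([0.18637323, 0.29376772, 0.37457692]), 'ft_torque': array([-0.00627697, -0.0489323 , -0.01493487]), 'gripper_force': 0.0, 'width': 1.0009522438639442}
```

View pics/scene0.png

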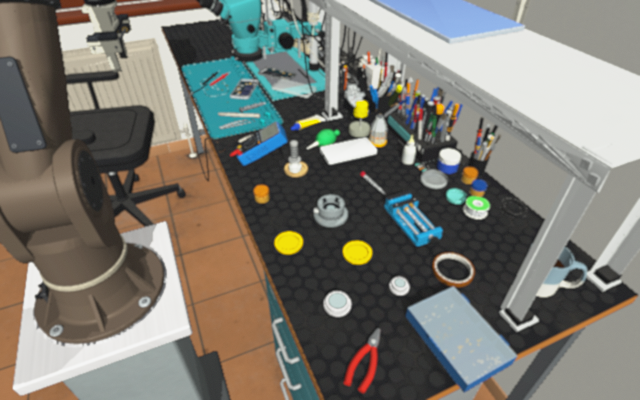

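View pics/top0.png

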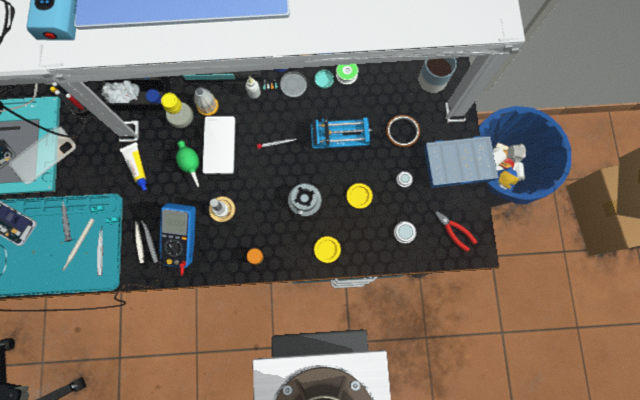

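Top view: candidates for the smaller retainer are the white-and-glass discs at (404,179) and (405,232); the second looks bigger. The camera head is at (304,199). The pusher stands in its wooden rest at (221,208). Look-alikes are yellow coasters at (359,195) and (327,249), the copper ring at (403,130) and the orange cap at (255,256). In the scene view the small retainer is at (399,286), the large at (337,303), the head at (331,209) and the pusher at (296,158).

```bash
cat > h.py <<'E'
from cell import readout,cams,job
import cv2,numpy as np
from scipy.spatial.transform import Rotation as Ro
C={n:cams.camera_info(n) for n in("scene","top")}
def ray(n,p):
    c=C[n]; d=c["R"].T@np.linalg.inv(c["camera_matrix"])@np.array([p[0],p[1],1.]); return -c["R"].T@c["t"],d
def plane(n,p,z):
    o,d=ray(n,p); return o+d*(z-o[2])/d[2]
def proj(n,X):
    c=C[n]; v=c["camera_matrix"]@(c["R"]@np.asarray(X)+c["t"]); return v[:2]/v[2]
def two(a,b):
    A=[];B=[]
    for n,p in(("top",a),("scene",b)):
        o,d=ray(n,p); d/=np.linalg.norm(d); P=np.eye(3)-np.outer(d,d); A.append(P);B.append(P@o)
    return np.linalg.lstsq(np.vstack(A),np.hstack(B),rcond=None)[0]
def blob(im,p,r,th,lo=True):
    "bright blob nearest to p, within window r"
    x,y=p; w=im[y-r:y+r+1,x-r:x+r+1].max(2); m=(w>th).astype(np.uint8)
    k,l,s,c=cv2.connectedComponentsWithStats(m)
    i=1+np.argmin([np.hypot(*(q-r)) -0.05*a[4] for q,a in zip(c[1:],s[1:])])
    cn=max(cv2.findContours((l==i).astype(np.uint8),0,1)[0],key=cv2.contourArea)
    h=cv2.convexHull(cn); e=cv2.fitEllipse(h) if len(h)>4 else None
    return c[i]+[x-r,y-r],s[i],(np.array(e[0])+[x-r,y-r],e[1])
E
python3 - <<'E'
from h import *
I={n:cv2.imread(f"pics/{n}0.png") for n in C}
for nm,a,b,z,r in(("small",(404,179),(399,286),.006,18),("large",(405,232),(337,303),.006,22),("head",(304,199),(331,209),.02,26),("rest",(221,208),(296,165),.008,22)):
    for n,p in(("top",a),("scene",b)):
        c,s,e=blob(I[n],p,r,90); q=plane(n,e[0],z)
        f=C[n]["camera_matrix"][0,0]/(C[n]["R"]@q+C[n]["t"])[2]
        print(nm,n,c.round(1),s,e[0].round(1),"mm",(np.array(e[1])/f*1000).round(1),q.round(4))
def cr(n,p,r): return cv2.resize(I[n][p[1]-r:p[1]+r,p[0]-r:p[0]+r],(260,260),interpolation=cv2.INTER_CUBIC)
cv2.imwrite("pics/c1.png",np.vstack([np.hstack([cr("top",(404,205),46),cr("top",(304,199),26),cr("top",(221,208),26)]),np.hstack([cr("scene",(368,295),52),cr("scene",(331,209),26),cr("scene",(296,160),26)])]))
E
```

```text
small top [404.1 178.9] [ 10  10  17  17 215] [404.1 178.9] mm [40.9 41.7] [ 0.5682 -0.2427  0.006 ]
small scene [399.1 285.7] [  8   8  21  20 339] [399.1 285.7] mm [41.  44.6] [ 0.5671 -0.2433  0.006 ]
large top [404.7 231.9] [ 11  11  23  23 400] [404.7 232. ] mm [55.2 56. ] [ 0.4315 -0.2304  0.006 ]
large scene [337.1 303.5] [  8   9  29  28 632] [337.1 303.5] mm [54.6 57.7] [ 0.4299 -0.2308  0.006 ]
head top [304.8 200.2] [ 10  10  34  33 621] [304.5 199.4] mm [81.2 83.1] [0.5275 0.0144 0.02  ]
head scene [330.4 211.2] [  8  11  35  34 861] [330.4 210.6] mm [82.8 86.4] [0.5268 0.0107 0.02  ]
rest top [221.5 208.6] [ 10  10  27  26 550] [221.2 208.5] mm [65.8 68.9] [0.52   0.2256 0.008 ]
rest scene [295.1 163.6] [ 10   0  25  35 506] [295.6 160.3] mm [ 79.9 104.6] [0.5309 0.2596 0.008 ]
```

View pics/c1.png

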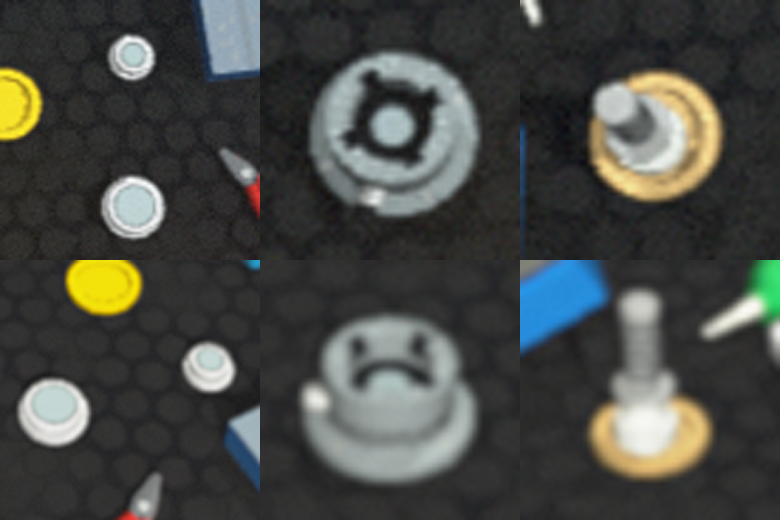

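The top crop shows the small retainer at (404,179), 41 mm across, and the large at (405,232), 55 mm across. The head has four dark clips round a light floor disc near (304,198). The pusher leans only by perspective, with its handle top near (212,202) in a tan rest.

```bash
python3 - <<'E'
from h import *
I={n:cv2.imread(f"pics/{n}0.png") for n in C}
# wooden rest by hue: ellipse of hull
for n,p,r in(("top",(221,208),20),("scene",(296,168),20)):
    x,y=p; w=cv2.cvtColor(I[n][y-r:y+r+1,x-r:x+r+1],cv2.COLOR_BGR2HSV)
    m=((w[...,0]>8)&(w[...,0]<25)&(w[...,1]>60)&(w[...,2]>110)).astype(np.uint8)
    pts=cv2.findNonZero(m); h=cv2.convexHull(pts); e=cv2.fitEllipse(h); c=np.array(e[0])+[x-r,y-r]
    q=plane(n,c,.005); f=C[n]["camera_matrix"][0,0]/(C[n]["R"]@q+C[n]["t"])[2]
    print("rest",n,c.round(1),(np.array(e[1])/f*1e3).round(1),q.round(4))
# head: dark recess and its light floor, top view
x,y,r=304,198,13
g=I["top"][y-r:y+r+1,x-r:x+r+1].max(2)
m=(g<95).astype(np.uint8); yy,xx=np.mgrid[-r:r+1,-r:r+1]; m[np.hypot(xx,yy)>11]=0
h=cv2.convexHull(cv2.findNonZero(m)); e=cv2.minEnclosingCircle(h); c=np.array(e[0])+[x-r,y-r]
print("recess",c,e[1],plane("top",c,.04).round(4))
k=(g>110).astype(np.uint8); k[np.hypot(xx,yy)>6]=0
k_,l,s,cc=cv2.connectedComponentsWithStats(k); i=l[r,r]; print("floor",cc[i]+[x-r,y-r],s[i],plane("top",cc[i]+[x-r,y-r],.024).round(4))
X=lambda a:np.array(a)
# handle top: crop pixels -> image
a=X([278-83+0.,0]); 
t=X([195+ (614-520)/5-.5,182+103/5-.5]); s_=X([270+(640-520)/5-.5,134+(303-260)/5-.5])
print("handle top",t,s_,two(t,s_).round(4),plane("top",t,.093).round(4),plane("scene",s_,.093).round(4))
for n in C: print(n,proj(n,[.52,.2256,.093]),proj(n,[.527,.0125,.042]))
o=readout.observe(); R=Ro.from_rotvec(o["ee_rot"]).as_matrix(); print(R.round(3))
E
```

```text
rest top [221.6 208.8] [63.4 67.5] [0.5199 0.2251 0.005 ]
rest scene [295.5 168.3] [49.7 67.6] [0.5181 0.2274 0.005 ]
recess [304.  196.5] 10.062405586242676 [0.5302 0.0149 0.04  ]
floor [304.07272727 197.65454545] [ 9  9  9  8 55] [0.531  0.0151 0.024 ]
handle top [213.3 202.1] [293.5 142.1] [0.5168 0.2273 0.0936] [0.5177 0.2272 0.093 ] [0.5162 0.2281 0.093 ]
scene [295.14765141 142.25517216] [330.31600441 203.4604556 ]
top [213.98636637 201.11243504] [305.00944468 197.52271403]
[[-0.974  0.227 -0.   ]
 [ 0.227  0.974 -0.001]
 [-0.    -0.001 -1.   ]]
```

```bash
cat >> h.py <<'E'
def go(*pts):
    "tool-frame turn & shift (cm) from the measured pose to world points (x,y,z,azimuth of tool y in deg), tool down"
    o=readout.observe(); R=Ro.from_rotvec(o["ee_rot"]).as_matrix()
    for x,y,z,a in pts:
        a=np.radians(a); Y=np.array([np.cos(a),np.sin(a),0]); Z=np.array([0,0,-1.]); T=np.c_[np.cross(Y,Z),Y,Z]
        print(Ro.from_matrix(R.T@T).as_rotvec().round(4).tolist(),(R.T@(np.array([x,y,z])-o["position"])*100).round(2).tolist())
    return o
E
python3 -c "
from h import *
go((.45,.25,.21,35),(.5675,-.243,.12,0),(.5675,-.243,.05,0))
o,d=0,0
for p in((426,170),(430,186)): print(plane('top',p,.0),plane('top',p,.05))"
```

```text
[-0.0013, 0.0007, 0.731] [-38.15, -27.89, 1.65]
[-0.0011, 0.0011, 1.3419] [-60.78, -73.23, 10.71]
[-0.0011, 0.0011, 1.3419] [-60.78, -73.22, 17.71]
[ 0.58984456 -0.30283758  0.        ] [ 0.57593241 -0.29033916  0.05      ]
[ 0.54676733 -0.30830658  0.        ] [ 0.53466584 -0.29557828  0.05      ]
```

Call:
{"fn": "drive_tool", "kwargs": {
  "commands": [
    [[0,0,0.73],[-38.2,-27.9,1.7],0.4],
    [[0,0,0.73],[-38.2,-27.9,1.7],0.4],
    [[0,0,0.73],[-38.2,-27.9,1.7],0.4],
    [[0,0,0.73],[-38.2,-27.9,1.7],0.4],
    [[0,0,0.73],[-38.2,-27.9,1.7],0.4],
    [[0,0,0.73],[-38.2,-27.9,1.7],0.4],
    [[0,0,0.73],[-38.2,-27.9,1.7],0.4],
    [[0,0,0.73],[-38.2,-27.9,1.7],0.4],
    [[0,0,0.73],[-38.2,-27.9,1.7],0.4],
    [[0,0,0.73],[-38.2,-27.9,1.7],0.4],
    [[0,0,0.73],[-38.2,-27.9,1.7],0.4],
    [[-0.001,0.001,1.342],[-60.8,-73.2,10.7],0.4],
    [[-0.001,0.001,1.342],[-60.8,-73.2,10.7],0.4],
    [[-0.001,0.001,1.342],[-60.8,-73.2,10.7],0.4],
    [[-0.001,0.001,1.342],[-60.8,-73.2,10.7],0.4],
    [[-0.001,0.001,1.342],[-60.8,-73.2,10.7],0.4],
    [[-0.001,0.001,1.342],[-60.8,-73.2,10.7],0.4],
    [[-0.001,0.001,1.342],[-60.8,-73.2,10.7],0.4],
    [[-0.001,0.001,1.342],[-60.8,-73.2,10.7],0.4],
    [[-0.001,0.001,1.342],[-60.8,-73.2,10.7],0.4]
  ]
}}

```text
clock: 1.77
position: [0.5311, -0.0983, 0.1454]
ee_rot: [-2.22, -2.221, -0.002]
force: [1.1, 0.5, -0.1]
width: 0.701
gripper_force: 0.0
```

```bash
python3 -c "
from h import *
o=go((.5675,-.243,.06,0),(.5675,-.243,.0095,0));print(o['clock'],o['position'],o['joints'].round(2))"
```

```text
[-0.0001, -0.0015, 0.0004] [-14.48, 3.64, 8.51]
[-0.0001, -0.0015, 0.0004] [-14.49, 3.64, 13.56]
1.7667 [ 0.53108431 -0.09829512  0.14536199] [-0.32  0.42  0.55  1.91 -0.28  0.89  0.37]
```

Call:
{"fn": "drive_tool", "kwargs": {
  "commands": [
    [[0,-0.001,0],[-14.5,3.6,8.5],0.4],
    [[0,-0.001,0],[-14.5,3.6,8.5],0.4],
    [[0,-0.001,0],[-14.5,3.6,8.5],0.4],
    [[0,-0.001,0],[-14.5,3.6,8.5],0.4],
    [[0,-0.001,0],[-14.5,3.6,8.5],0.4],
    [[0,-0.001,0],[-14.5,3.6,8.5],0.4],
    [[0,-0.001,0],[-14.5,3.6,8.5],0.4],
    [[0,-0.001,0],[-14.5,3.6,8.5],0.4]
  ]
}}

```text
clock: 2.43
position: [0.5674, -0.2396, 0.061]
ee_rot: [-2.219, -2.223, -0.002]
force: [0.2, -0.4, 0.1]
width: 0.701
gripper_force: 0.0
```

```bash
python3 -c "
from h import *
im=cams.get_image('scene');cv2.imwrite('pics/s1.png',cv2.resize(im[200:340,310:470],None,fx=4,fy=4,interpolation=2))
o=go((.5675,-.243,.0095,0));print(o['clock'],o['position'],o['joints'].round(2))"
```

```text
[0.0009, -0.0013, 0.0022] [-0.36, -0.02, 5.18]
2.4833 [ 0.56765424 -0.2394259   0.06129838] [-0.01  0.63  0.48  1.79 -0.39  0.81  0.67]
```

View pics/s1.png

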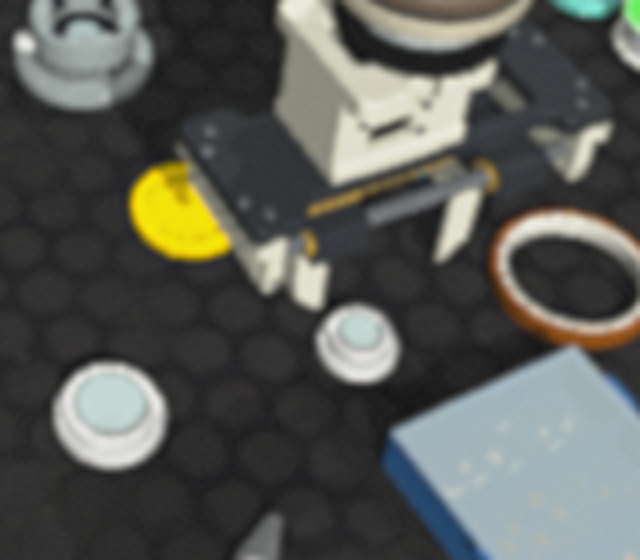

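The fingertips straddle the small retainer along world x, at crop pixels (313,300) and (450,255). The retainer is at (358,343), the head at top left, the box edge well clear. Descending.

Call:
{"fn": "drive_tool", "kwargs": {
  "commands": [
    [[0,-0.001,0.002],[-0.4,0,2.0],0.4],
    [[0,-0.001,0.002],[-0.4,0,3.5],0.4],
    [[0,-0.001,0.002],[-0.4,0,4.2],0.4],
    [[0,-0.001,0.002],[-0.4,0,4.5],0.4],
    [[0,-0.001,0.002],[-0.4,0,4.5],0.4]
  ]
}}

```text
clock: 2.9
position: [0.5673, -0.2443, 0.0158]
ee_rot: [2.222, 2.221, -0.0]
force: [0.2, 0.4, -0.0]
width: 0.699
gripper_force: 0.0
```

```bash
python3 -c "
from h import *
o=go((.5675,-.243,.0095,0));print(o['clock'],o['position'],o['force'])
print(proj('scene',[.5677,-.2394,.0613]))"
```

```text
[-0.0, 0.0001, -0.0007] [0.13, 0.02, 0.63]
2.9 [ 0.56725851 -0.2442849   0.01578504] [ 0.16254894  0.44404576 -0.00686327]
[401.89371548 267.12164624]
```

Call:
{"fn": "drive_tool", "kwargs": {
  "commands": [
    [[0,0,0],[0.1,0,0.5],0.4],
    [[0,0,0],[0.1,0,0.65],0.4],
    [[0,0,0],[0.1,0,0.65],0.0],
    [[0,0,0],[0.1,0,0.65],-0.5],
    [[0,0,0],[0.1,0,0.65],-0.5],
    [[0,0,0],[0.1,0,0.65],-0.5],
    [[0,0,0],[0.1,0,0.65],-0.5],
    [[0,0,0],[0.1,0,0.65],-0.5],
    [[0,0,0],[0.1,0,0.65],-0.5]
  ],
  "newtons": 15
}}

```text
clock: 3.65
position: [0.5672, -0.2445, 0.0093]
ee_rot: [2.223, 2.219, -0.0]
force: [-0.4, -0.1, 0.7]
width: 0.337
gripper_force: 15.0
```

Call:
{"fn": "drive_tool", "kwargs": {
  "commands": [
    [[0,0,0],[0,0,-4],-0.5],
    [[0,0,0],[0,0,-8],-0.5],
    [[0,0,0],[4,-0.5,-9],-0.5],
    [[0,0,0],[8,-1.2,-9],-0.5],
    [[0,0,0],[12,-1.8,-9],-0.5],
    [[0,0,0],[16,-2.4,-9],-0.5],
    [[0,0,0],[20,-3,-9],-0.5],
    [[0,0,0],[23.5,-3.6,-9],-0.5],
    [[0,0,0],[25.9,-3.7,-9],-0.5],
    [[0,0,0],[25.9,-3.7,-9],-0.5],
    [[0,0,0],[25.9,-3.7,-9],-0.5],
    [[0,0,0],[25.9,-3.7,-9],-0.5]
  ]
}}

```text
clock: 4.65
position: [0.5307, 0.014, 0.0991]
ee_rot: [2.223, 2.218, -0.001]
force: [-0.4, -0.1, -0.4]
width: 0.339
gripper_force: 15.0
```

```bash
python3 -c "
from h import *
im=cams.get_image('scene');cv2.imwrite('pics/s2.png',im);t=cams.get_image('top');cv2.imwrite('pics/t2.png',t)
a=cv2.resize(im[140:240,270:390],(600,500),interpolation=2)
cv2.imwrite('pics/s2c.png',a)
o=go((.530,.014,.06,0),(.530,.014,.0445,0));print(o['clock'],o['position'],o['width'],o['force'])
p=o['position'];print(proj('scene',p),proj('scene',p+[0,0,-.0085]))"
```

```text
[0.0004, 0.0013, -0.0044] [0.1, -0.08, 3.91]
[0.0004, 0.0013, -0.0044] [0.1, -0.08, 5.46]
4.75 [0.53077037 0.01306612 0.09912625] 0.3364355563781179 [-0.26865271  0.16069595 -0.44627218]
[332.10017262 184.60510637] [332.02694646 187.41889273]
```

View pics/s2c.png

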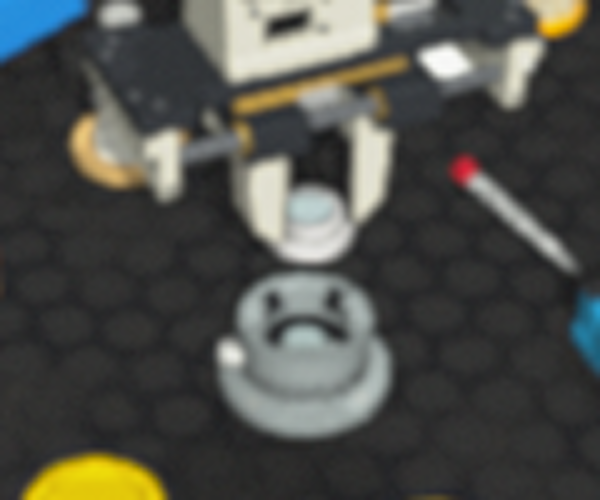

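```bash
python3 -c "
from h import *
p=np.array([.5308,.0131,0])
for z in(.107,.095,.04,.024): print(z,proj('scene',p+[0,0,z]).round(2))
print(plane('scene',(330.2,203.3),.04),plane('scene',(330.7,203.3),.04))
im=cv2.imread('pics/s2.png');t=cv2.imread('pics/top0.png')
# retainer: sat/val segmentation; fingers are cream
w=cv2.cvtColor(im[170:200,315:350],cv2.COLOR_BGR2HSV)
for y in range(174,196,2): print(y,' '.join('%3d/%2d'%(w[y-170,x-315,2],w[y-170,x-315,1]) for x in range(322,345)))
# rim row profile & column profile in scene
g=im.max(2); 
for y in(200,202,204,206): print(y,g[y,312:350])
"
```

```text
0.107 [332.17 181.96]
0.095 [332.07 185.96]
0.04 [331.61 203.51]
0.024 [331.49 208.38]
[0.52797363 0.01518963 0.04      ] [0.52908986 0.01469904 0.04      ]
174 225/22 226/19 227/18 224/23 201/27 143/25  76/20  35/ 7  30/17  33/ 0  37/ 7  34/ 8  36/ 0  41/ 6  40/13  35/ 7  33/ 8  63/16 129/20 195/26 223/23 226/18 225/18
176 226/18 225/19 224/19 223/23 198/24 139/24  78/20  53/ 5  60/ 4  67/ 8  67/ 4  62/ 4  55/ 9  43/ 6  37/ 7  32/16  34/15  69/15 136/23 198/26 224/23 225/18 226/18
178 225/17 224/18 224/18 222/23 200/25 160/19 136/ 6 145/11 159/10 167/ 9 166/ 9 162/ 8 151/ 5 138/ 2 117/ 4  82/ 3  50/ 5  68/15 136/23 198/24 224/23 227/19 226/20
180 224/18 225/18 224/18 221/23 196/23 175/12 186/21 201/24 206/25 205/24 205/22 204/23 204/19 201/15 188/ 7 164/ 3 117/ 2  91/11 142/25 203/24 225/23 225/24 203/25
182 224/20 225/17 225/18 220/24 188/22 170/14 187/23 204/24 208/23 207/23 207/23 207/22 202/24 191/20 186/ 8 187/ 3 158/ 5 121/11 151/24 196/25 202/25 167/23 115/20
184 224/23 225/18 225/18 220/24 188/23 161/10 168/ 6 183/10 189/12 193/15 193/15 190/12 190/ 8 196/ 4 203/ 5 199/ 5 18
[... 811 characters left out ...]
3/10  68/11  59/ 9  53/ 5  50/10  50/ 5  47/ 0  45/11  40/13
200 [ 46  45  48  47  45  73 123 161 178 171 139  92  55  71 118 150 166 170
 169 168 167 157 125  80  49  71 119 158 175 175 157 120  80  55  51  50
  47  41]
202 [ 46  46  46  43  53  99 150 180 188 179 149 111  94 107 123 134 138 139
 137 136 137 135 127 112  99  94 106 135 165 179 176 153 110  69  50  51
  48  44]
204 [ 50  49  47  44  58 100 146 167 172 164 145 120 101  85  68  62  71  83
  89  85  77  67  66  72  85  95 100 123 151 167 172 159 120  73  48  46
  44  41]
206 [ 49  48  50  54  66  83 114 138 149 147 125  89  55  47  82 133 166 182
 185 184 178 157 120  75  47  42  60  95 131 148 149 134 103  71  46  39
  42  45]
```

Call:
{"fn": "drive_tool", "kwargs": {
  "commands": [
    [[0,0.001,-0.004],[0.1,-0.15,2],-0.5],
    [[0,0.001,-0.004],[0.1,-0.15,4],-0.5],
    [[0,0.001,-0.004],[0.1,-0.15,4.4],-0.5],
    [[0,0.001,-0.004],[0.1,-0.15,4.4],-0.5],
    [[0,0.001,-0.004],[0.1,-0.15,4.4],-0.5],
    [[0,0.001,-0.004],[0.1,-0.15,4.4],-0.5]
  ]
}}

```text
clock: 5.25
position: [0.5299, 0.0151, 0.0559]
ee_rot: [2.22, 2.222, 0.002]
force: [-1.0, -0.5, -1.3]
width: 0.338
gripper_force: 15.0
```

```bash
python3 -c "
from h import *
o=go((.5292,.014,.0475,0),(.5292,.014,.0445,0));print(o['clock'],o['position'],o['width'],o['force'])"
```

```text
[0.0014, -0.0003, 0.0009] [-0.11, -0.07, 0.84]
[0.0014, -0.0003, 0.0009] [-0.11, -0.07, 1.14]
5.25 [0.52986734 0.01508974 0.05593391] 0.33833956707178137 [-0.98414815 -0.50534581 -1.34953651]
```

Call:
{"fn": "drive_tool", "kwargs": {
  "commands": [
    [[0,0,0],[0,-0.05,0.5],-0.5],
    [[0,0,0],[0,-0.05,0.8],-0.5],
    [[0,0,0],[0,-0.05,1.0],-0.5],
    [[0,0,0],[0,-0.05,1.1],-0.5],
    [[0,0,0],[0,-0.05,1.1],-0.5],
    [[0,0,0],[0,-0.05,1.1],-0.5]
  ]
}}

```text
clock: 5.75
position: [0.5294, 0.0149, 0.0444]
ee_rot: [2.219, 2.222, 0.001]
force: [1.8, -5.3, 4.9]
width: 0.34
gripper_force: 15.0
```

```bash
python3 -c "
from h import *
o=go((.5292,.014,.0445,0));print(o['clock'],o['position'],o['width'],o['force'])"
```

```text
[0.0016, 0.0004, 0.0012] [-0.09, -0.02, -0.01]
5.75 [0.5294202  0.01491384 0.04438889] 0.33950012709897726 [ 1.8419812  -5.25437466  4.90410118]
```

Call:
{"fn": "drive_tool", "kwargs": {
  "commands": [
    [[0,0,0],[-0.12,0.03,-0.02],-0.5],
    [[0,0,0],[-0.12,0.03,-0.02],-0.5],
    [[0,0,0],[-0.12,0.03,-0.02],-0.5]
  ]
}}

```text
clock: 6.0
position: [0.5291, 0.0146, 0.0443]
ee_rot: [2.219, 2.224, 0.001]
force: [2.6, -2.5, 3.1]
width: 0.34
gripper_force: 15.0
```

Call:
{"fn": "drive_tool", "kwargs": {
  "commands": [
    [[0,0,0],[0,0,0],-0.2],
    [[0,0,0],[0,0,0],0.0],
    [[0,0,0],[0,0,0],0.2],
    [[0,0,0],[0,0,0],0.2],
    [[0,0,0],[0,0,-1],0.2],
    [[0,0,0],[0,0,-4],0.2],
    [[0,0,0],[0,0,-8],0.2],
    [[0,0,0],[4,0,-9],0.2],
    [[0,0,0],[8,0,-9],0.2],
    [[0,0,0],[12,0,-9],0.2],
    [[0,0,0],[16,0,-9],0.2],
    [[0,0,0],[20,-0.5,-9],0.2],
    [[0,0,0],[21.2,-1.1,-9],0.2],
    [[0,0,0],[21.2,-1.1,-9],0.2],
    [[0,0,0],[21.2,-1.1,-9],0.2],
    [[0,0,0],[21.2,-1.1,-9],0.2]
  ]
}}

```text
clock: 7.33
position: [0.5178, 0.225, 0.1347]
ee_rot: [2.22, 2.222, 0.0]
force: [0.6, 0.3, 0.3]
width: 0.598
gripper_force: 0.0
```

```bash
python3 -c "
from h import *
im=cams.get_image('scene');cv2.imwrite('pics/s3.png',im);t=cams.get_image('top');cv2.imwrite('pics/t3.png',t)
f=lambda i,x,y,r:cv2.resize(i[y-r:y+r,x-r:x+r],(380,380),interpolation=2)
cv2.imwrite('pics/c3.png',np.hstack([f(im,331,203,25),f(t,304,198,25)]))
o=go((.5175,.227,.1,0),(.5175,.227,.041,0));print(o['clock'],o['position'],o['width'],o['force'])
for z in(.035,.051):print(proj('scene',[.529,.015,z]),proj('top',[.529,.015,z]))"
```

```text
[0.0005, 0.0001, -0.0008] [0.24, -0.06, 3.47]
[0.0005, 0.0001, -0.0008] [0.24, -0.06, 9.37]
7.4333 [0.51804558 0.22457041 0.13466874] 0.5994635752202387 [-0.45077317 -0.30620344  0.2424091 ]
[330.57801918 204.76684803] [304.03740412 197.43929055]
[330.69589131 199.8291633 ] [303.83480076 195.95714226]
```

View pics/c3.png

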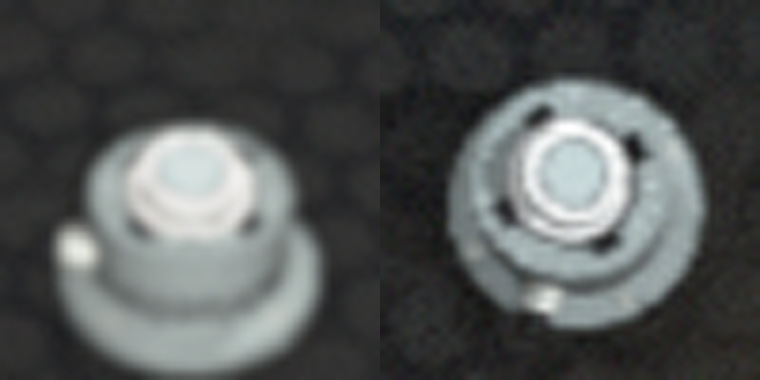

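The retainer sits level and centred on the clips: glass at scene (330.6,199.6) and top (303.8,195.1), matching the predicted position. Now the pusher.

Call:
{"fn": "drive_tool", "kwargs": {
  "commands": [
    [[0,0,0],[0.24,-0.03,0],0.2],
    [[0,0,0],[0.24,-0.03,2],0.2],
    [[0,0,0],[0.24,-0.03,5],0.2],
    [[0,0,0],[0.24,-0.03,7.5],0.2],
    [[0,0,0],[0.24,-0.03,8.7],0.2],
    [[0,0,0],[0.24,-0.03,8.7],0.2],
    [[0,0,0],[0.24,-0.03,8.7],0.2]
  ]
}}

```text
clock: 8.02
position: [0.5175, 0.2282, 0.0475]
ee_rot: [-2.221, -2.222, 0.001]
force: [-0.3, 0.0, -0.2]
width: 0.604
gripper_force: 0.0
```

```bash
python3 -c "
from h import *
im=cams.get_image('scene');cv2.imwrite('pics/s4.png',cv2.resize(im[110:190,250:340],None,fx=6,fy=6,interpolation=2))
o=go((.518,.227,.041,0));print(o['clock'],o['position'],o['width'],o['force'])"
```

```text
[0.0011, -0.0006, 0.0011] [-0.17, -0.01, 0.72]
8.0667 [0.51808323 0.22865802 0.04824806] 0.6037953199682693 [0.3391863  0.50334552 0.04233159]
```

View pics/s4.png

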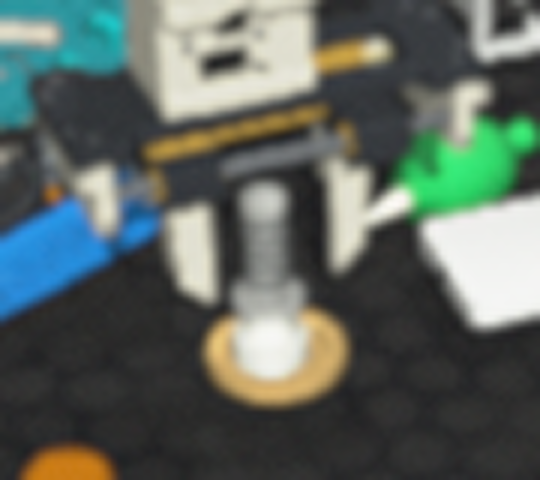

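The handle, crop pixel (265,230), is midway between the fingers at (195,300) and (345,265). Closing.

Call:
{"fn": "drive_tool", "kwargs": {
  "commands": [
    [[0,0,0],[-0.15,0,0.4],0.2],
    [[0,0,0],[-0.15,0,0.7],0.2],
    [[0,0,0],[-0.15,0,0.7],0.0],
    [[0,0,0],[-0.15,0,0.7],-0.4],
    [[0,0,0],[-0.15,0,0.7],-0.8],
    [[0,0,0],[-0.15,0,0.7],-0.8],
    [[0,0,0],[-0.15,0,0.7],-0.8],
    [[0,0,0],[-0.15,0,0.7],-0.8],
    [[0,0,0],[-0.15,0,0.7],-0.8],
    [[0,0,0],[-0.15,0,0.7],-0.8]
  ],
  "newtons": 40
}}

```text
clock: 8.9
position: [0.5172, 0.2275, 0.0403]
ee_rot: [-2.219, -2.224, -0.001]
force: [-0.4, -0.5, 0.0]
width: 0.208
gripper_force: 40.0
```

```bash
python3 -c "
from h import *
o=go((.518,.227,.15,0),(.5295,.0145,.15,0));print(o['clock'],o['position'],o['width'],o['force'])"
```

```text
[0.0001, -0.0004, 0.002] [-0.04, 0.08, -10.97]
[0.0001, -0.0004, 0.002] [-21.3, 1.19, -10.98]
8.9 [0.51721572 0.22747884 0.04032672] 0.20817852986441626 [-0.38460196 -0.48357668  0.0382308 ]
```

Call:
{"fn": "drive_tool", "kwargs": {
  "commands": [
    [[0,0,0],[0,0,-2],-0.8],
    [[0,0,0],[0,0,-5],-0.8],
    [[0,0,0],[-2,0.1,-7.5],-0.8],
    [[0,0,0],[-6,0.4,-7.5],-0.8],
    [[0,0,0],[-10,0.7,-7.5],-0.8],
    [[0,0,0],[-14,1,-7.5],-0.8],
    [[0,0,0],[-17.5,1.2,-7.5],-0.8],
    [[0,0,0],[-20,1.2,-7.5],-0.8],
    [[0,0,0],[-21.3,1.2,-7.5],-0.8],
    [[0,0,0],[-21.3,1.2,-7.5],-0.8],
    [[0,0,0],[-21.3,1.2,-7.5],-0.8],
    [[0,0,0],[-21.3,1.2,-7.5],-0.8],
    [[0,0,0],[-21.3,1.2,-7.5],-0.8]
  ]
}}

```text
clock: 9.98
position: [0.5296, 0.0165, 0.115]
ee_rot: [-2.216, -2.226, -0.001]
force: [0.4, -0.2, -0.4]
width: 0.21
gripper_force: 40.0
```

```bash
python3 -c "
from h import *
im=cams.get_image('scene');cv2.imwrite('pics/s5.png',cv2.resize(im[140:240,280:390],None,fx=6,fy=6,interpolation=2)[:600])
o=go((.5297,.015,.0895,0));print(o['clock'],o['position'],o['width'],o['force'])
p=o['position'];print(proj('scene',p-[0,0,.0373]),proj('scene',p-[0,0,.0373-.014]))"
```

```text
[-0.0002, -0.0008, 0.0046] [-0.13, 0.01, 2.55]
10.0333 [0.52961714 0.01626219 0.1150096 ] 0.20930534117092145 [-0.14506509  0.01391479 -0.38441122]
[330.90990083 190.970572  ] [331.01897199 186.40257904]
```

View pics/s5.png

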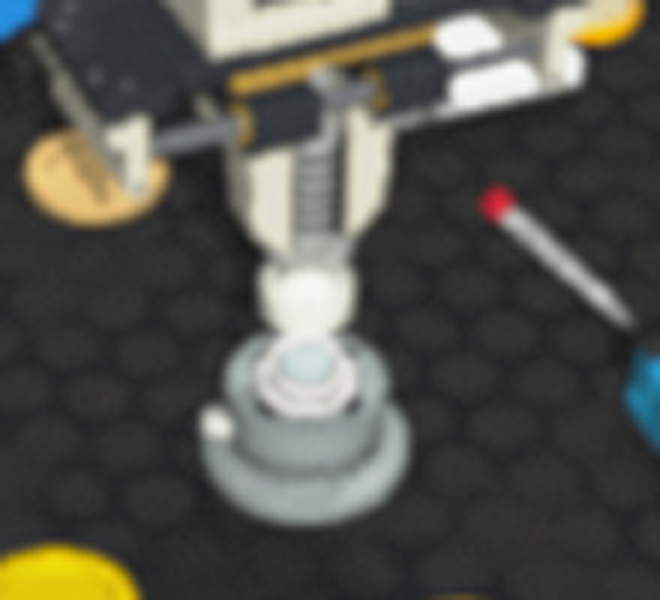

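The pusher is upright and its foot at crop u≈308 is in line with the retainer at u≈307.

Call:
{"fn": "drive_tool", "kwargs": {
  "commands": [
    [[0,0,0.003],[-0.13,0,1],-0.8],
    [[0,0,0.003],[-0.13,0,1.8],-0.8],
    [[0,0,0.003],[-0.13,0,2.3],-0.8],
    [[0,0,0.003],[-0.13,0,2.5],-0.8],
    [[0,0,0.003],[-0.13,0,2.6],-0.8],
    [[0,0,0.003],[-0.13,0,2.7],-0.8],
    [[0,0,0.003],[-0.13,0,2.7],-0.8]
  ]
}}

```text
clock: 10.62
position: [0.5297, 0.0133, 0.0882]
ee_rot: [-2.222, -2.22, -0.001]
force: [-0.7, 0.7, 0.8]
width: 0.209
gripper_force: 40.0
```

Call:
{"fn": "drive_tool", "kwargs": {
  "commands": [
    [[0,0,0],[0.1,0,0.0],-0.8],
    [[0,0,0],[0.1,0,0.1],-0.8],
    [[0,0,0],[0.1,0,0.2],-0.8],
    [[0,0,0],[0.1,0,0.3],-0.8],
    [[0,0,0],[0.1,0,0.4],-0.8],
    [[0,0,0],[0.1,0,0.5],-0.8],
    [[0,0,0],[0.1,0,0.6],-0.8],
    [[0,0,0],[0.1,0,0.7],-0.8],
    [[0,0,0],[0.1,0,0.8],-0.8],
    [[0,0,0],[0.1,0,0.8],-0.8]
  ],
  "newtons": 55
}}

```text
clock: 11.45
position: [0.5295, 0.014, 0.0799]
ee_rot: [-2.223, -2.22, -0.0]
force: [0.7, -0.1, -1.1]
width: 0.208
gripper_force: 55.0
```

Call:
{"fn": "drive_tool", "kwargs": {
  "commands": [
    [[0,0,0],[0.05,0,0.1],-0.8],
    [[0,0,0],[0.05,0,0.2],-0.8],
    [[0,0,0],[0.05,0,0.25],-0.8],
    [[0,0,0],[0.05,0,0.25],-0.8]
  ]
}}

```text
clock: 11.78
position: [0.5294, 0.0146, 0.0774]
ee_rot: [-2.222, -2.22, 0.0]
force: [-0.6, -1.0, -1.0]
width: 0.206
gripper_force: 55.0
```

Call:
{"fn": "drive_tool", "kwargs": {
  "commands": [
    [[0,0,0],[0,0,0.05],-0.8],
    [[0,0,0],[0,0,0.1],-0.8],
    [[0,0,0],[0,0,0.15],-0.8],
    [[0,0,0],[0,0,0.15],-0.8]
  ]
}}

```text
clock: 12.12
position: [0.5297, 0.0146, 0.0772]
ee_rot: [-2.222, -2.22, -0.002]
force: [-5.0, 0.5, 14.4]
width: 0.208
gripper_force: 55.0
```

Call:
{"fn": "drive_tool", "kwargs": {
  "commands": [
    [[0,0,0],[0,0,0.05],-0.8],
    [[0,0,0],[0,0,0.1],-0.8],
    [[0,0,0],[0,0,0.1],-0.8]
  ]
}}

```text
clock: 12.37
position: [0.5298, 0.0146, 0.0771]
ee_rot: [-2.223, -2.219, -0.003]
force: [-9.6, -0.1, 28.2]
width: 0.21
gripper_force: 55.0
```

Bottomed out at the expected height (28 N, no further travel). Lifting, then carrying the pusher back.

Call:
{"fn": "drive_tool", "kwargs": {
  "commands": [
    [[0,0,0],[0,0,-0.2],-0.8],
    [[0,0,0],[0,0,-1],-0.8],
    [[0,0,0],[0,0,-3.5],-0.8],
    [[0,0,0],[4,-0.2,-4],-0.8],
    [[0,0,0],[8,-0.5,-4],-0.8],
    [[0,0,0],[12,-0.7,-4],-0.8],
    [[0,0,0],[16,-1,-4],-0.8],
    [[0,0,0],[19,-1.2,-4],-0.8],
    [[0,0,0],[20.7,-1.2,-4],-0.8],
    [[0,0,0],[21.3,-1.2,-4],-0.8],
    [[0,0,0],[21.3,-1.2,-4],-0.8],
    [[0,0,0],[21.3,-1.2,-4],-0.8],
    [[0,0,0],[21.3,-1.2,-4],-0.8]
  ]
}}

```text
clock: 13.45
position: [0.5182, 0.2254, 0.1155]
ee_rot: [2.225, 2.217, -0.0]
force: [-0.7, -0.0, -1.5]
width: 0.207
gripper_force: 55.0
```

```bash
python3 -c "
from h import *
im=cams.get_image('scene');t=cams.get_image('top')
f=lambda i,x,y,r:cv2.resize(i[y-r:y+r,x-r:x+r],(260,260),interpolation=2)
cv2.imwrite('pics/c6.png',np.hstack([f(im,331,203,25),f(t,304,198,25),f(im,296,150,32)]))
o=go((.5172,.2275,.06,0),(.5172,.2275,.0405,0));print(o['clock'],o['position'],o['width'],o['force'])"
```

```text
[0.0003, 0.0001, -0.0039] [0.19, -0.11, 5.55]
[0.0003, 0.0001, -0.0039] [0.19, -0.11, 7.5]
13.55 [0.51825866 0.22562488 0.1154617 ] 0.2108770428359604 [ 0.59042219  0.32941679 -0.70100406]
```

View pics/c6.png

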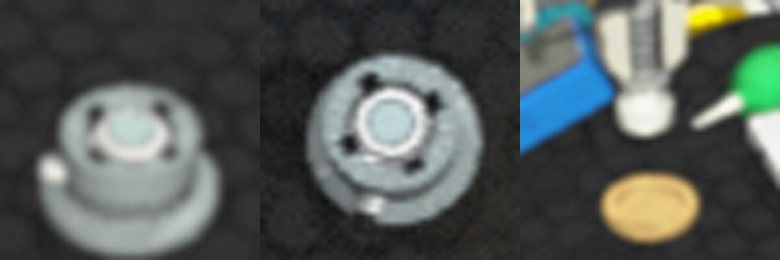

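The retainer is down inside the recess, level and under the clips (glass at crop (130,125)). The pusher hangs upright above its wooden rest, crop (650,205).

Call:
{"fn": "drive_tool", "kwargs": {
  "commands": [
    [[0,0,-0.003],[0.18,-0.1,2],-0.8],
    [[0,0,-0.003],[0.18,-0.1,4],-0.8],
    [[0,0,-0.003],[0.18,-0.1,5.6],-0.8],
    [[0,0,-0.003],[0.18,-0.1,6.4],-0.8],
    [[0,0,-0.003],[0.18,-0.1,6.8],-0.8],
    [[0,0,-0.003],[0.18,-0.1,7.1],-0.8],
    [[0,0,-0.003],[0.18,-0.1,7.3],-0.8],
    [[0,0,-0.003],[0.18,-0.1,7.4],-0.8],
    [[0,0,-0.003],[0.18,-0.1,7.4],-0.8],
    [[0,0,-0.003],[0.18,-0.1,7.4],-0.8]
  ]
}}

```text
clock: 14.38
position: [0.5172, 0.2296, 0.0418]
ee_rot: [2.219, 2.224, 0.002]
force: [-0.3, 0.1, -0.7]
width: 0.215
gripper_force: 55.0
```

Call:
{"fn": "drive_tool", "kwargs": {
  "commands": [
    [[0,0,0],[-0.15,0,0.05],-0.8],
    [[0,0,0],[-0.15,0,0.1],-0.8],
    [[0,0,0],[-0.15,0,0.13],-0.8],
    [[0,0,0],[-0.15,0,0.13],-0.8],
    [[0,0,0],[-0.15,0,0.13],-0.8]
  ]
}}

```text
clock: 14.8
position: [0.517, 0.2278, 0.0403]
ee_rot: [-2.219, -2.223, -0.001]
force: [-2.1, -1.1, 4.0]
width: 0.212
gripper_force: 55.0
```

In contact. Releasing, rising straight up and clear.

Call:
{"fn": "drive_tool", "kwargs": {
  "commands": [
    [[0,0,0],[0,0,-0.03],-0.7],
    [[0,0,0],[0,0,-0.03],-0.5],
    [[0,0,0],[0,0,-0.03],-0.2],
    [[0,0,0],[0,0,-0.03],0.2],
    [[0,0,0],[0,0,-0.03],0.2],
    [[0,0,0],[0,0,-0.03],0.2],
    [[0,0,0],[0,0,-1],0.2],
    [[0,0,0],[0,0,-4],0.2],
    [[0,0,0],[0,0,-8],0.2],
    [[0,0,0],[0,0,-12],0.2],
    [[0,0,0],[0,0,-15],0.2],
    [[0,0,0],[0,-6,-15],0.2],
    [[0,0,0],[0,-9,-15],0.2],
    [[0,0,0],[0,-9,-15],0.2],
    [[0,0,0],[0,-9,-15],0.2]
  ]
}}

```text
clock: 16.05
position: [0.4237, 0.2279, 0.1906]
ee_rot: [-2.215, -2.224, 0.0]
force: [-0.1, 0.3, 0.4]
width: 0.597
gripper_force: 0.0
```

```bash
python3 -c "
from h import *
im=cams.get_image('scene');cv2.imwrite('pics/s7.png',cv2.resize(im[100:340,250:450],None,fx=2.5,fy=2.5,interpolation=2))
o=readout.observe();print(o['clock'],o['position'],o['force'])"
```

```text
16.1 [0.42573168 0.2280531  0.19078556] [1.03448426 1.28409773 0.02069147]
```

View pics/s7.png

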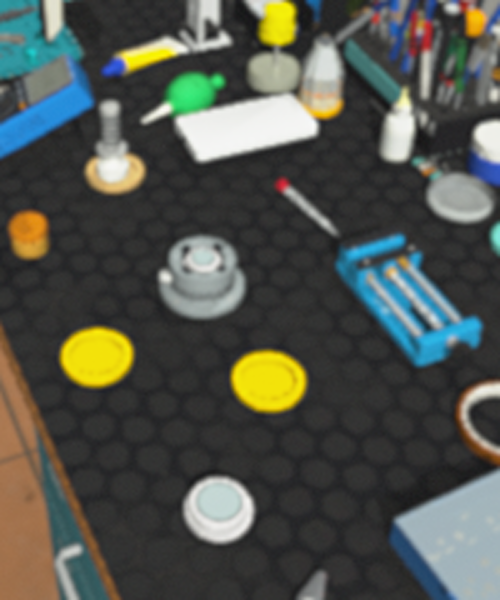

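The pusher stands upright in its rest at (112,150). The retainer is seated in the head at (203,262), and the large retainer lies untouched at (219,509).

```bash
python3 -c "
from cell import job
print(job.sign_off())"
```

```text
the job is handed in; nothing more can be done
None
```

The smaller retainer is pressed fully home under the clips (the push bottomed out at the expected height with 28 N), the pusher stands upright in its wooden rest, the larger retainer was not touched, and the job is handed in at about 16 s.

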